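Make up two RF test kits

TASK

Make up two test kits from the parts on the bench: the long finned attenuator, the plug-in power adapter and the T-connector go in the three-bay tray, and the round dummy load and the clip-on ferrite in the two-bay tray. Put one part in each bay, in whichever bay of its tray you like, set down rather than dropped, the same way up as it stands now and sitting flat on the bay's floor. Leave the short finned attenuator where it is.

Things in the scene. Friction and masses are not known exactly. Their poses are not given: they have to be found in the camera images.
- tray3: The three-bay kit tray: fixed shallow plastic tray with a black floor and grey walls, 90 mm along its x, 258 mm along its y, 8 mm high overall. Floor 3 mm thick, so its inner floor is 3 mm above the bench; outer walls and dividers are 3 mm thick and stand 5 mm above that floor. Three equal open bays in a row along y, each 84 mm (x) by 82 mm (y) inside, centred at y = -85, 0 and +85 mm, x = 0. Origin: centre of the underside (z up).
- tray2: The two-bay kit tray: same kind of fixed tray, 90 mm along its x, 173 mm along its y, 8 mm high; inner floor 3 mm above the bench, walls 3 mm thick and 5 mm above that floor. Two equal bays, each 84 mm (x) by 82 mm (y) inside, centred at y = -42.5 and +42.5 mm, x = 0. Origin: centre of the underside (z up).
- long_attenuator: Long attenuator, loose, about 0.2 kg: dark metal block with six cooling fins along its top, 50 mm (x) by 34 mm (y) by 36 mm high, with a round silver connector 16 to 20 mm across and 10 mm long on each x end at 18 mm height; 70 mm over the connectors. Origin: centre of the underside (z up).
- short_attenuator: Short attenuator, loose, about 0.12 kg, not wanted in either kit: the same dark finned block and connectors, but the block only 24 mm (x) by 34 mm (y) by 36 mm high; 44 mm over the connectors. Origin: centre of the underside (z up).
- power_adapter: Plug-in power adapter, loose, about 0.12 kg: black plastic block with two steel mains pins sticking out level from one end. 64 mm long overall along x: block from x = -32 to +14 mm, 36 mm wide (y), 34 mm high (37 mm at a low round boss on top); pins from x = +14 to +32 mm, 5 mm thick, 19 mm apart, at 17 mm height. Origin: on the underside plane below the middle of the overall length, so the block's middle is at x = -9 mm (z up).
- coax_tee: Coaxial T-connector, loose, about 0.11 kg, bright steel, standing with its stem straight up: a cube 26 mm on a side in the middle, round arms 18 mm in diameter (22 mm collars) out to x = +/-32 mm with their axis at 13 mm height, and a round stem 22 mm in diameter from 26 to 44 mm height, with a thin brass contact up to 48 mm. Origin: centre of the underside (z up).
- dummy_load: Round dummy load, loose, about 0.16 kg: upright silver aluminium cylinder with ring-shaped fins, 40 mm in diameter and 36 mm high, with a brass connector 18 mm in diameter (22 mm collar) on top up to 48 mm. Origin: centre of the underside (z up).
- ferrite: Clip-on ferrite core, loose, about 0.09 kg: plain off-white plastic block with rounded edges, 36 mm (x) by 32 mm (y; a small 1.5 mm clip stands proud on the +y side) by 34 mm high, with a black 12 mm core seen at its x ends. Smooth top, no fins or pins. Origin: centre of the underside (z up).
There are look-alikes about, which are no part of the job. Leave any green or red look-alike of the ferrite alone.

How it is judged:
By the outcome, as a careful person would: the job done as asked, in the order asked, and still so for the second after the job is handed in, with the robot touching nothing.
It also fails if it takes over 131 s, if anything falls off the work surface, if the arm or the gripper's body presses on something with over 40 N, if the wrist force passes 120 N, or if a joint passes its speed limit or range.

ROBOT

A 6-joint arm with a two-finger parallel gripper is mounted at the origin on the work surface. World frame = base frame: x ahead of the robot, y to its left, z up, the work surface at z = 0. Lengths are in m, angles in degrees, forces in N, time in s.
With the tool pointing down it reaches from about 0.375 to 0.925 m from the base axis. Payload 5.7 kg.
Tool frame: the origin (TCP) lies on the centre line of the jaws, within the pads' length; the fingertips stand 19 mm ahead of it and the grasp point (between the pads) is the TCP; z points along the fingers, y is the line along which they close (so a half turn about z gives the same grasp; the last joint's range is limited). The gripper opens to 85 mm and grips with 20 to 120 N. Pads are 22 mm wide; open, the fingers measure 114 mm over their backs; the gripper's body (76 mm by 85 mm) begins 54 mm behind the grasp point. The pads swing forward as they close: fully open they stand 13 mm farther back than shut.
Start: joints at [-77.412, 20.558, 86.54, -0, 72.909, -6.595], TCP at [0.197, -0.567, 0.25] pointing down, gripper open.
Joint ranges: [-170.27, 170.27], [-57.76, 135], [12.27, 136.19], [-55.21, 235.2], [11.17, 155.16], [-170.74, 170.74]. Speed limits (degrees/s): [136.94, 136.94, 180, 180, 180, 180].

INTERFACE

Orientations are given as [roll, pitch, yaw] about the fixed x, y, z axes, in that order (R = Rz(yaw) Ry(pitch) Rx(roll)).
In Python, from station import readout, cams, env gives the robot as it stands.
- The arm moves only by the tool send_rows, never from a script. Its argument "moves" is a list of rows, each an object of numbers: "x", "y", "z": the shift along the tool's x, y, z in m; "yaw": the turn about the tool's z in rad; "fingers": the gripper's target within -1 to 1 (fully open at 1, half-way at 0, shut at -1). In form: [{"x": .., "y": .., "z": .., "yaw": .., "fingers": ..}, ...]. A call has 1 to 12 rows; each row shifts and turns the commanded pose from where the row before left it, along the tool's axes as they then stand; what a row does not reach is not made up. A row lasts 1/12 s, in which the tool goes at most 41.7 mm and 7.16 degrees, less where a joint would pass 70% of its speed; a pose out of reach is approached as far as the arm can. A call with a gripper value outside its range is refused whole. The fingers move at their own pace and stop on an object; "force" is the grip in N (left out, the last holds). Time passes only in rows, so rows that do not move let the fingers close. It gives the time, the measured TCP pose, the force, the opening and the grip force at its end, in the units of the state.
- readout.get_state(): the state, without advancing time (a new reading comes with each control period).
- cams.get_image(name): name is "side" or "top"; returns a dict with "pixels" (384x512x3 uint8, blue, green, red), "fx", "fy", "cx", "cy" (pixels), "position" and "orientation" of the camera in the world. Camera axes: x right, y down, z forward; pixel columns grow to the right and rows downward; lengths in m; the calibration is good to about 2 mm. A picture is of the moment at which its call begins. There is no depth.
- env.job_done(): hands the job in; it is judged then, once.
The state is a dict: "t": time; "joints": joint angles; "qvel": joint speeds; "joint_torque": joint torques, N m; "ee_pos": TCP position; "tcp_rot": TCP orientation; "wrist_force": force on the tool from outside, world axes, zero at the start; "wrist_torque": the same for the moment, N m; "grip_width": finger opening in m; "gripper_force": force on a finger pad.
Only numpy, scipy, OpenCV 4.12 (cv2) and the standard library are available. Lean on these libraries where they do the work, as an engineer would, in place of code of your own. Each camera call takes 0.05 s, during which the arm holds its last target. There are 200 camera calls.

## Working session

There is one attempt and no reset: what is moved stays moved. The work goes in short steps, Python scripts to look and compute and a tool call to move; the robot and the scene stay as the last step left them, time stands still between calls to the robot, and variables do not carry over. Pictures are saved under pics/ and viewed, at most 18 in all, crops included, and the job is handed in when it is done.

Besides the shell and the picture viewer there is one more tool, called after "Call:" by a JSON object that holds its "fn" and its "kwargs". send_rows: Moves the arm, as the interface text tells. Its arguments: {"type":"object","properties":{"moves":{"type":"array","items":{"type":"object","properties":{"x":{"type":"number"},"y":{"type":"number"},"z":{"type":"number"},"yaw":{"type":"number"},"fingers":{"type":"number"}}}},"force":{"type":"number"}},"required":["moves"]}

```bash
mkdir -p pics; ls
python3 - <<'E'
from station import readout,cams
import cv2
for n in("top","side"):
    d=cams.get_image(n);cv2.imwrite(f"pics/{n}0.png",cv2.resize(d["pixels"],(800,600),interpolation=cv2.INTER_CUBIC))
    print(n,{k:v for k,v in d.items() if k!="pixels"})
print(readout.get_state())
E
```

```text
pics
top {'fx': 389.51371652562125, 'fy': 389.51371652562125, 'cx': 251.75049514733806, 'cy': 195.69026310809076, 'position': array([0.29042864, 0.01965118, 0.91421689]), 'orientation': array([-169.36073973,   -1.5799127 ,  -89.24897537])}
side {'fx': 390.96133266826104, 'fy': 390.96133266826104, 'cx': 254.18531240110434, 'cy': 193.53242137704382, 'position': array([0.01255748, 0.49476564, 0.78156383]), 'orientation': array([-138.44677022,   -0.26837873, -139.48162842])}
{'t': 0.1, 'joints': array([-7.74098847e+01,  2.05953339e+01,  8.65921763e+01,  7.84600826e-04,
        7.29084656e+01, -6.59436228e+00]), 'qvel': array([-0.03157865, -0.20710762, -0.18968243,  0.04085399, -0.0400504 ,
       -0.09252015]), 'joint_torque': array([-3.02586268e-04, -5.28652239e+01, -2.79350495e+01, -1.31503848e-04,
        4.99735223e-03, -1.99723800e-06]), 'ee_pos': array([ 0.19704155, -0.56611541,  0.24952581]), 'tcp_rot': array([-1.79904745e+02, -1.17664046e-02,  1.91842365e+01]), 'wrist_force': array([ 0.71203116, -0.26694813,  0.46476175]), 'wrist_torque': array([ 0.0749031 , -0.01703157, -0.02112709]), 'gripper_force': 0.0, 'grip_width': 0.08541204009322557}
```

View pics/top0.png

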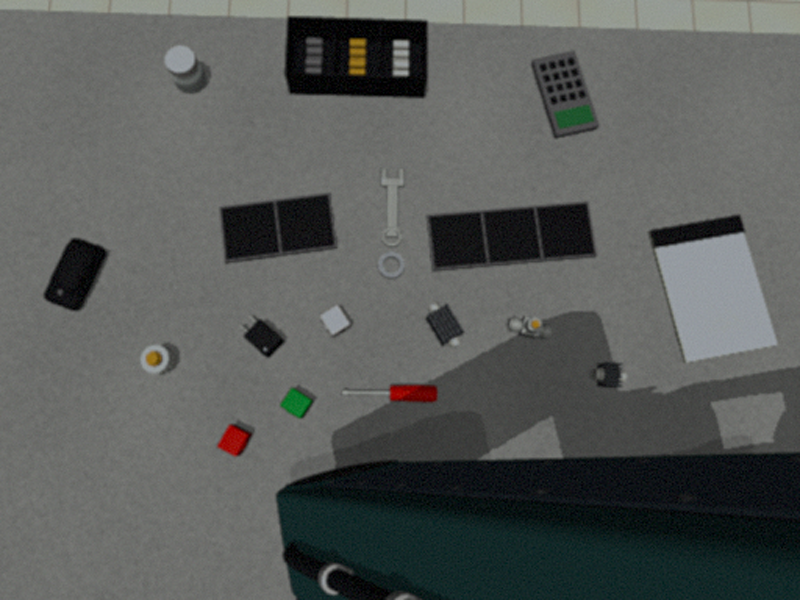

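View pics/side0.png

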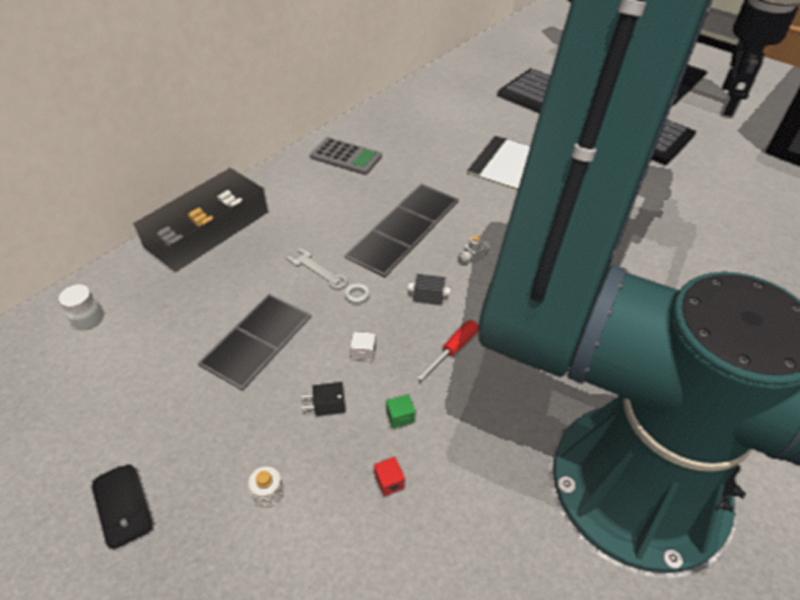

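```bash
cat > h.py <<'E'
import numpy as np,cv2
from scipy.spatial.transform import Rotation as R
from station import readout,cams,env
def ray(d,u,v,z):
    M=R.from_euler('xyz',d["orientation"],degrees=True).as_matrix()
    r=M@np.array([(u-d["cx"])/d["fx"],(v-d["cy"])/d["fy"],1]);p=np.array(d["position"])
    return (p+r*(z-p[2])/r[2])[:2]
def proj(d,P):
    M=R.from_euler('xyz',d["orientation"],degrees=True).as_matrix()
    c=(np.atleast_2d(P)-d["position"])@M
    return np.c_[c[:,0]/c[:,2]*d["fx"]+d["cx"],c[:,1]/c[:,2]*d["fy"]+d["cy"]]
E
python3 - <<'E'
from h import *
d=cams.get_image("top");im=d["pixels"]
g=lambda x:cv2.resize(im[185:245,x:x+160],(800,300),interpolation=cv2.INTER_CUBIC)
o=np.vstack([g(85),g(255)]);o=np.clip(255*(o/255.)**0.6,0,255).astype('uint8')
cv2.imwrite("pics/crop1.png",o)
for n,(u,v,z) in dict(tray2=(278,228,.005),tray3=(511,237,.005),att=(445,325,.036),adap=(263,337,.034),tee=(530,326,.04),load=(155,358,.045),fer=(335,320,.034),short=(610,375,.036)).items(): print(n,ray(d,u/1.5625,v/1.5625,z).round(4))
for n,c in dict(tray2=[(221,207),(330,195),(336,248),(226,262)],tray3=[(428,216),(588,204),(595,256),(433,270)]).items():
    p=np.array([ray(d,u/1.5625,v/1.5625,.008) for u,v in c]);print(n,p.round(4).tolist(),p.mean(0),np.linalg.norm(p-np.roll(p,1,0),axis=1))
E
```

```text
tray2 [0.5809 0.1772]
tray3 [ 0.5743 -0.1856]
att [ 0.4285 -0.0784]
adap [0.4066 0.1859]
tee [ 0.4286 -0.2025]
load [0.3727 0.3343]
fer [0.4334 0.0826]
short [ 0.3592 -0.3184]
tray2 [[0.612, 0.2662], [0.6355, 0.0984], [0.5499, 0.0864], [0.5243, 0.253]] [0.58040837 0.17598443] [0.08870501 0.16954149 0.08649948 0.1685539 ]
tray3 [[0.6046, -0.0553], [0.6302, -0.3084], [0.5455, -0.3155], [0.518, -0.0633]] [ 0.57457494 -0.18562959] [0.08696369 0.2543973  0.08503017 0.25371587]
```

View pics/crop1.png

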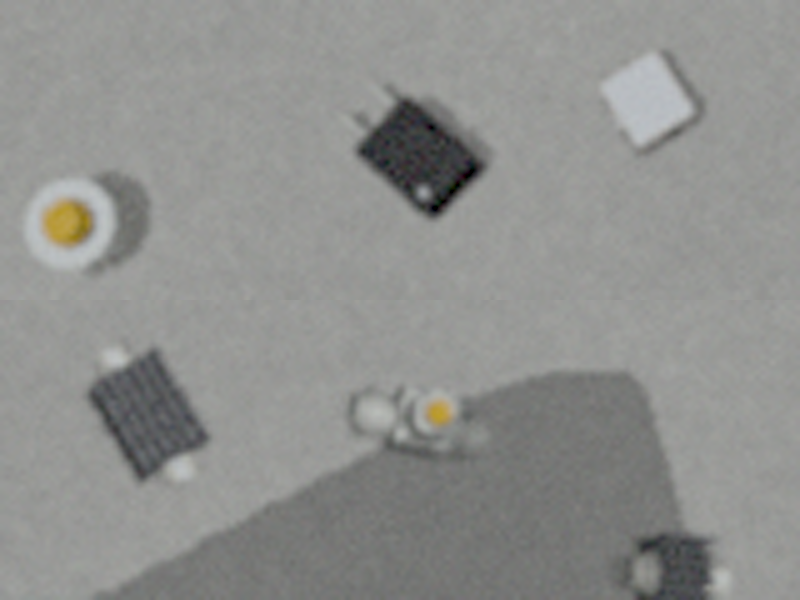

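```bash
cat >> h.py <<'E'
def plan(x,y,z,psi):
    "turn first, then shift in the turned tool frame"
    s=readout.get_state();p=s["ee_pos"];a=s["tcp_rot"][2]
    dy=(psi-a+90)%180-90
    b=np.radians(a+dy);D=np.array([x,y])-p[:2]
    c,n=np.cos(b),np.sin(b)
    print("t%.1f"%s["t"],"yawrows(rad) %.3f"%-np.radians(dy),"-> psi %.1f"%(a+dy),"tool x %.4f y %.4f z %.4f"%(c*D[0]+n*D[1],n*D[0]-c*D[1],p[2]-z),"j6 %.0f"%s["joints"][5],"w %.4f"%s["grip_width"])
E
python3 - <<'E'
from h import *
d=cams.get_image("top")
L=lambda u,v,z:ray(d,85+(u+.5)/5-.5,185+(v+.5)/5-.5,z)
B=lambda u,v,z:ray(d,255+(u+.5)/5-.5,185+(v-300+.5)/5-.5,z)
def rep(n,ps):
    p=np.array(ps);print(n,p.mean(0).round(4),np.linalg.norm(p-np.roll(p,1,0),axis=1).round(4),[round(float(np.degrees(np.arctan2(*(p[(i+1)%len(p)]-p[i])[::-1]))),1) for i in range(len(p))])
rep("att",[B(90,395,.036),B(152,350,.036),B(208,438,.036),B(145,480,.036)])
rep("attconn",[B(115,357,.018),B(180,468,.018)])
rep("adap",[L(358,150,.034),L(405,97,.034),L(485,163,.034),L(433,216,.034)])
rep("fer",[L(600,92,.034),L(660,50,.034),L(698,107,.034),L(645,152,.034)])
rep("tee arms",[B(372,410,.018),B(478,437,.018)]);print("stem",B(437,412,.048))
print("load",L(70,223,.036),L(67,221,.048))
d2=cams.get_image("side");c=proj(d2,[[.4334,.0826,.02],[.4286,-.2025,.02]]).round().astype(int);print(c)
o=[cv2.resize(d2["pixels"][v-25:v+25,u-33:u+33],(400,300),interpolation=cv2.INTER_CUBIC) for u,v in c]
cv2.imwrite("pics/crop2.png",np.hstack(o))
plan(.4285,-.0784,.15,0)
E
```

```text
att [ 0.4292 -0.0773] [0.0462 0.0357 0.0478 0.035 ] [-53.0, -147.7, 124.4, 33.0]
attconn [ 0.4336 -0.0787] [0.0601 0.0601] [-149.7, 30.3]
adap [0.4062 0.1852] [0.0459 0.0317 0.0479 0.033 ] [-38.8, -128.2, 137.7, 50.2]
fer [0.4338 0.0818] [0.0347 0.0334 0.0318 0.0316] [-53.2, -145.3, 131.9, 38.1]
tee arms [ 0.4305 -0.209 ] [0.051 0.051] [-103.5, 76.5]
stem [ 0.43117963 -0.20699605]
load [0.3733416  0.33884158] [0.37306957 0.33586365]
[[231 220]
 [301 160]]
t0.2 yawrows(rad) 0.335 -> psi -0.0 tool x 0.2314 y -0.4880 z 0.0999 j6 -7 w 0.0854
```

View pics/crop2.png

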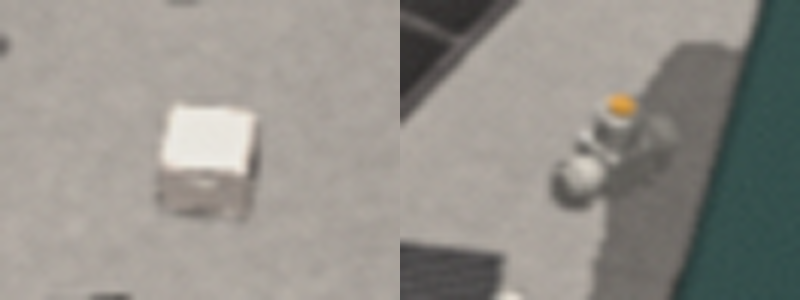

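The parts that matter, in 800x600 top-view pixels:
- **Long attenuator:** (445,325). The 46–48 x 35 mm block fits the long one. The short one is at (610,375).
- **Adapter:** (263,337). The phone at (75,273) is not a match.
- **Tee:** (530,326).
- **Dummy load:** (155,358), brass top. The bottle at (182,65) is not a match.
- **Ferrite:** white, at (335,320), with its clip facing the side camera. The green one at (297,402) and the red one at (234,440) are look-alikes.

The crops confirm each choice.

Run:
```python
from h import *
plan(.430,-.078,.10,32)
```

```text
t0.2 yawrows(rad) -0.224 -> psi 32.0 tool x 0.4564 y -0.2907 z 0.1499 j6 -7 w 0.0854
```

Call:
{"fn": "send_rows", "kwargs": {"moves": [{"yaw":-0.112,"fingers":1},{"yaw":-0.112},{"x":0.03,"y":-0.019},{"x":0.03,"y":-0.019},{"x":0.03,"y":-0.019},{"x":0.03,"y":-0.019},{"x":0.03,"y":-0.019},{"x":0.03,"y":-0.019},{"x":0.03,"y":-0.019},{"x":0.03,"y":-0.019},{"x":0.03,"y":-0.019},{"x":0.03,"y":-0.019}], "force": 40}}

```text
invalid input
```

Call:
{"fn": "send_rows", "kwargs": {"moves": [{"x":0.03,"y":-0.02},{"x":0.03,"y":-0.02},{"x":0.03,"y":-0.02},{"x":0.03,"y":-0.02},{"x":0.03,"y":-0.02},{"z":0.03},{"z":0.03},{"z":0.03},{"z":0.03},{"z":0.03},{},{}]}}

```text
invalid input
```

Run:
```python
from h import *
plan(.430,-.078,.10,32)
for n in("top","side"):
    d=cams.get_image(n);u,v=proj(d,[.43,-.078,.05])[0].round().astype(int)
    cv2.imwrite(f"pics/{n}1.png",cv2.resize(d["pixels"][max(v-60,0):v+60,u-80:u+80],(800,600),interpolation=cv2.INTER_CUBIC))
```

```text
t0.2 yawrows(rad) -0.224 -> psi 32.0 tool x 0.4564 y -0.2907 z 0.1499 j6 -7 w 0.0854
```

View pics/side1.png

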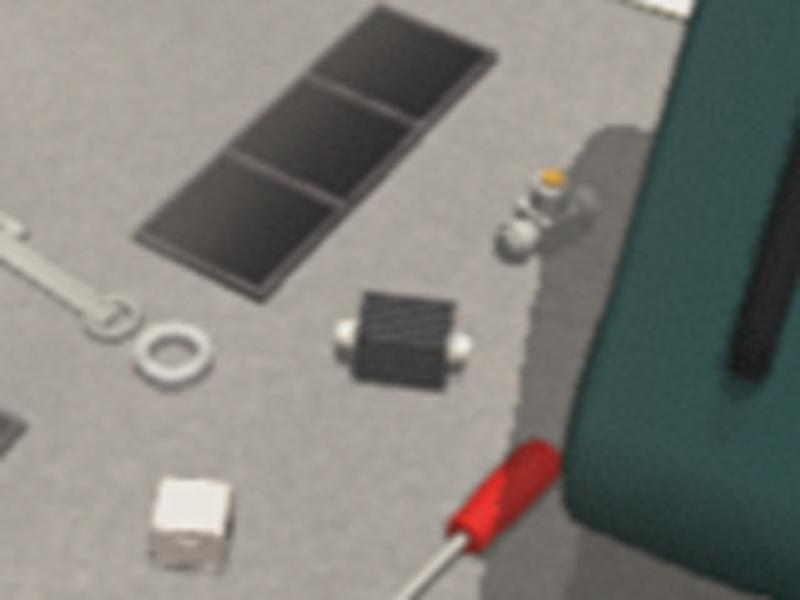

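The rows were refused, so the arm hasn't moved. The picture still shows the long attenuator with both connectors, at about (403,342). I'll resend with every field filled in.

Call:
{"fn": "send_rows", "kwargs": {"moves": [{"x":0,"y":0,"z":0,"yaw":-0.112,"fingers":1},{"x":0,"y":0,"z":0,"yaw":-0.112,"fingers":1},{"x":0.03,"y":-0.019,"z":0,"yaw":0,"fingers":1},{"x":0.03,"y":-0.019,"z":0,"yaw":0,"fingers":1},{"x":0.03,"y":-0.019,"z":0,"yaw":0,"fingers":1},{"x":0.03,"y":-0.019,"z":0,"yaw":0,"fingers":1},{"x":0.03,"y":-0.019,"z":0,"yaw":0,"fingers":1},{"x":0.03,"y":-0.019,"z":0,"yaw":0,"fingers":1},{"x":0.03,"y":-0.019,"z":0,"yaw":0,"fingers":1},{"x":0.03,"y":-0.019,"z":0,"yaw":0,"fingers":1},{"x":0.03,"y":-0.019,"z":0,"yaw":0,"fingers":1},{"x":0.03,"y":-0.019,"z":0,"yaw":0,"fingers":1}], "force": 40}}

```text
t: 1.35
ee_pos: [0.3512, -0.245, 0.2505]
tcp_rot: [180.0, -0.0, 32.0]
wrist_force: [0.0, -0.3, 0.2]
grip_width: 0.0851
gripper_force: 0.0
```

Call:
{"fn": "send_rows", "kwargs": {"moves": [{"x":0.03,"y":-0.02,"z":0,"yaw":0,"fingers":1},{"x":0.03,"y":-0.02,"z":0,"yaw":0,"fingers":1},{"x":0.03,"y":-0.02,"z":0,"yaw":0,"fingers":1},{"x":0.03,"y":-0.02,"z":0,"yaw":0,"fingers":1},{"x":0.03,"y":-0.02,"z":0,"yaw":0,"fingers":1},{"x":0,"y":0,"z":0.03,"yaw":0,"fingers":1},{"x":0,"y":0,"z":0.03,"yaw":0,"fingers":1},{"x":0,"y":0,"z":0.03,"yaw":0,"fingers":1},{"x":0,"y":0,"z":0.03,"yaw":0,"fingers":1},{"x":0,"y":0,"z":0.03,"yaw":0,"fingers":1},{"x":0,"y":0,"z":0,"yaw":0,"fingers":1}]}}

```text
t: 2.27
ee_pos: [0.4217, -0.0809, 0.0964]
tcp_rot: [-179.6, 0.3, 32.0]
wrist_force: [-1.1, 0.6, -0.4]
grip_width: 0.0856
gripper_force: 0.0
```

Run:
```python
from h import *
plan(.430,-.078,.028,32)
for n in("top","side"):
    d=cams.get_image(n);u,v=proj(d,[.43,-.078,.05])[0].round().astype(int)
    cv2.imwrite(f"pics/{n}1.png",cv2.resize(d["pixels"][max(v-60,0):v+60,u-80:u+80],(800,600),interpolation=cv2.INTER_CUBIC))
```

```text
t2.3 yawrows(rad) 0.000 -> psi 32.0 tool x 0.0086 y 0.0019 z 0.0684 j6 38 w 0.0856
```

View pics/side1.png

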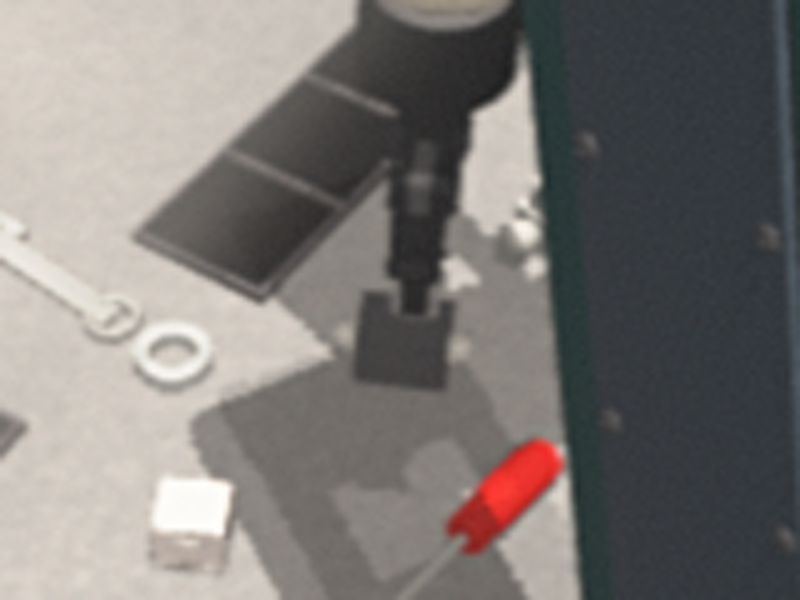

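Side view: the fingers are over the attenuator at (405,340) and line up with it. Descending.

Call:
{"fn": "send_rows", "kwargs": {"moves": [{"x":0.007,"y":0.002,"z":0.01,"yaw":0,"fingers":1},{"x":0,"y":0,"z":0.02,"yaw":0,"fingers":1},{"x":0,"y":0,"z":0.02,"yaw":0,"fingers":1},{"x":0,"y":0,"z":0.018,"yaw":0,"fingers":1},{"x":0,"y":0,"z":0,"yaw":0,"fingers":1},{"x":0,"y":0,"z":0,"yaw":0,"fingers":-0.5},{"x":0,"y":0,"z":0,"yaw":0,"fingers":-0.5},{"x":0,"y":0,"z":0,"yaw":0,"fingers":-0.5},{"x":0,"y":0,"z":0,"yaw":0,"fingers":-0.5},{"x":0,"y":0,"z":0,"yaw":0,"fingers":-0.5},{"x":0,"y":0,"z":0,"yaw":0,"fingers":-0.5},{"x":0,"y":0,"z":0,"yaw":0,"fingers":-0.5}]}}

```text
t: 3.37
ee_pos: [0.4328, -0.0805, 0.0336]
tcp_rot: [179.9, -0.1, 32.0]
wrist_force: [-0.8, -0.0, 11.0]
grip_width: 0.0332
gripper_force: 39.5
```

Run:
```python
from h import *
plan(.5746,-.1856,.11,96)
print(readout.get_state()["gripper_force"],readout.get_state()["ee_pos"])
```

```text
t3.4 yawrows(rad) -1.117 -> psi 96.0 tool x -0.1194 y 0.1300 z -0.0764 j6 38 w 0.0332
39.52099084854126 [ 0.43282485 -0.08047586  0.03359876]
```

Call:
{"fn": "send_rows", "kwargs": {"moves": [{"x":0,"y":0,"z":-0.015,"yaw":0,"fingers":-0.5},{"x":0,"y":0,"z":-0.025,"yaw":0,"fingers":-0.5},{"x":0,"y":0,"z":-0.025,"yaw":-0.112,"fingers":-0.5},{"x":0,"y":0,"z":-0.011,"yaw":-0.112,"fingers":-0.5},{"x":0,"y":0,"z":0,"yaw":-0.112,"fingers":-0.5},{"x":0,"y":0,"z":0,"yaw":-0.112,"fingers":-0.5},{"x":0,"y":0,"z":0,"yaw":-0.112,"fingers":-0.5},{"x":0,"y":0,"z":0,"yaw":-0.112,"fingers":-0.5},{"x":0,"y":0,"z":0,"yaw":-0.112,"fingers":-0.5},{"x":0,"y":0,"z":0,"yaw":-0.112,"fingers":-0.5},{"x":0,"y":0,"z":0,"yaw":-0.112,"fingers":-0.5},{"x":0,"y":0,"z":0,"yaw":-0.109,"fingers":-0.5}]}}

```text
t: 4.37
ee_pos: [0.4317, -0.0801, 0.1087]
tcp_rot: [180.0, -0.0, 96.3]
wrist_force: [0.0, 0.0, -1.9]
grip_width: 0.0331
gripper_force: 41.4
```

Call:
{"fn": "send_rows", "kwargs": {"moves": [{"x":-0.01,"y":0.01,"z":0,"yaw":0,"fingers":-0.5},{"x":-0.02,"y":0.02,"z":0,"yaw":0,"fingers":-0.5},{"x":-0.02,"y":0.025,"z":0,"yaw":0,"fingers":-0.5},{"x":-0.02,"y":0.025,"z":0,"yaw":0,"fingers":-0.5},{"x":-0.02,"y":0.02,"z":0,"yaw":0,"fingers":-0.5},{"x":-0.02,"y":0.02,"z":0,"yaw":0,"fingers":-0.5},{"x":-0.01,"y":0.01,"z":0,"yaw":0,"fingers":-0.5},{"x":0,"y":0,"z":0,"yaw":0,"fingers":-0.5},{"x":0,"y":0,"z":0,"yaw":0,"fingers":-0.5}]}}

```text
t: 5.12
ee_pos: [0.5737, -0.1861, 0.1083]
tcp_rot: [-180.0, -0.0, 96.0]
wrist_force: [0.5, -0.1, -1.0]
grip_width: 0.0333
gripper_force: 41.2
```

Run:
```python
from h import *
plan(.5746,-.1856,.037,96)
s=readout.get_state();print(s["gripper_force"],s["wrist_force"],s["ee_pos"])
d=cams.get_image("side");u,v=proj(d,[.5746,-.1856,.08])[0].round().astype(int)
cv2.imwrite("pics/s2.png",cv2.resize(d["pixels"][max(v-60,0):max(v-60,0)+120,u-80:u+80],(800,600),interpolation=cv2.INTER_CUBIC))
```

```text
t5.1 yawrows(rad) -0.000 -> psi 96.0 tool x 0.0004 y 0.0009 z 0.0713 j6 -31 w 0.0333
41.24497711658478 [ 0.48186072 -0.1228019  -0.98877636] [ 0.57370555 -0.18608288  0.1082802 ]
```

View pics/s2.png

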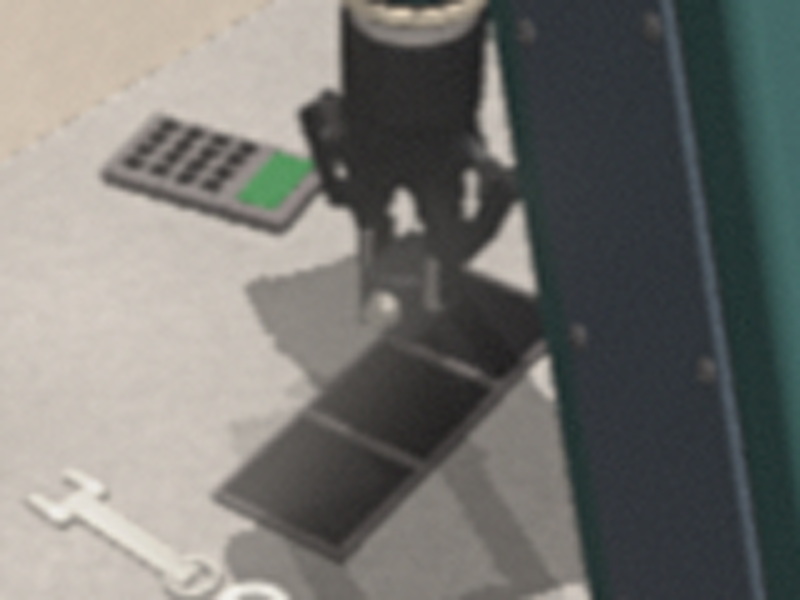

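The attenuator is held level, connector at (383,305), above the middle bay. Lowering.

Call:
{"fn": "send_rows", "kwargs": {"moves": [{"x":0,"y":0.001,"z":0.015,"yaw":0,"fingers":-0.5},{"x":0,"y":0,"z":0.02,"yaw":0,"fingers":-0.5},{"x":0,"y":0,"z":0.02,"yaw":0,"fingers":-0.5},{"x":0,"y":0,"z":0.01,"yaw":0,"fingers":-0.5},{"x":0,"y":0,"z":0.002,"yaw":0,"fingers":-0.5},{"x":0,"y":0,"z":0.002,"yaw":0,"fingers":-0.5},{"x":0,"y":0,"z":0,"yaw":0,"fingers":-0.5},{"x":0,"y":0,"z":0,"yaw":0,"fingers":-0.5}]}}

```text
t: 5.83
ee_pos: [0.5753, -0.1859, 0.0403]
tcp_rot: [179.9, 0.0, 96.0]
wrist_force: [1.0, -0.1, -1.4]
grip_width: 0.0333
gripper_force: 41.3
```

Call:
{"fn": "send_rows", "kwargs": {"moves": [{"x":0,"y":0,"z":0.001,"yaw":0,"fingers":-0.5},{"x":0,"y":0,"z":0.001,"yaw":0,"fingers":-0.5},{"x":0,"y":0,"z":0.001,"yaw":0,"fingers":-0.5},{"x":0,"y":0,"z":0,"yaw":0,"fingers":-0.5},{"x":0,"y":0,"z":0,"yaw":0,"fingers":-0.5}]}}

```text
t: 6.25
ee_pos: [0.5752, -0.186, 0.0367]
tcp_rot: [180.0, 0.0, 96.0]
wrist_force: [-0.6, 0.9, 1.7]
grip_width: 0.0331
gripper_force: 41.6
```

Call:
{"fn": "send_rows", "kwargs": {"moves": [{"x":0,"y":0,"z":0.001,"yaw":0,"fingers":-0.5},{"x":0,"y":0,"z":0,"yaw":0,"fingers":-0.5},{"x":0,"y":0,"z":0,"yaw":0,"fingers":-0.5}]}}

```text
t: 6.5
ee_pos: [0.5752, -0.186, 0.0367]
tcp_rot: [179.9, 0.0, 96.0]
wrist_force: [-2.1, 0.3, 10.5]
grip_width: 0.0334
gripper_force: 42.8
```

Call:
{"fn": "send_rows", "kwargs": {"moves": [{"x":0,"y":0,"z":0,"yaw":0,"fingers":0},{"x":0,"y":0,"z":0,"yaw":0,"fingers":0.4},{"x":0,"y":0,"z":0,"yaw":0,"fingers":0.4},{"x":0,"y":0,"z":0,"yaw":0,"fingers":0.4},{"x":0,"y":0,"z":-0.01,"yaw":0,"fingers":0.4},{"x":0,"y":0,"z":-0.03,"yaw":0,"fingers":1},{"x":0,"y":0,"z":-0.03,"yaw":0,"fingers":1},{"x":0,"y":0,"z":-0.03,"yaw":0,"fingers":1},{"x":0,"y":0,"z":0,"yaw":0,"fingers":1}]}}

```text
t: 7.25
ee_pos: [0.5785, -0.1874, 0.1418]
tcp_rot: [179.5, 0.3, 96.0]
wrist_force: [-0.3, -0.6, 0.3]
grip_width: 0.085
gripper_force: 0.0
```

Run:
```python
from h import *
plan(.4062,.1852,.10,51)
```

```text
t7.2 yawrows(rad) 0.786 -> psi 51.0 tool x 0.1811 y -0.3684 z 0.0418 j6 -30 w 0.0850
```

Call:
{"fn": "send_rows", "kwargs": {"moves": [{"x":0,"y":0,"z":0,"yaw":0.112,"fingers":1},{"x":0,"y":0,"z":0,"yaw":0.112,"fingers":1},{"x":0,"y":0,"z":0,"yaw":0.112,"fingers":1},{"x":0,"y":0,"z":0,"yaw":0.112,"fingers":1},{"x":0,"y":0,"z":0,"yaw":0.112,"fingers":1},{"x":0,"y":0,"z":0,"yaw":0.112,"fingers":1},{"x":0,"y":0,"z":0,"yaw":0.114,"fingers":1},{"x":0.015,"y":-0.03,"z":0,"yaw":0,"fingers":1},{"x":0.015,"y":-0.03,"z":0,"yaw":0,"fingers":1},{"x":0.015,"y":-0.03,"z":0,"yaw":0,"fingers":1},{"x":0.015,"y":-0.03,"z":0,"yaw":0,"fingers":1},{"x":0.015,"y":-0.03,"z":0,"yaw":0,"fingers":1}]}}

```text
t: 8.25
ee_pos: [0.5046, -0.0319, 0.1355]
tcp_rot: [-180.0, -0.0, 50.9]
wrist_force: [0.9, 1.1, -0.0]
grip_width: 0.0853
gripper_force: 0.0
```

Call:
{"fn": "send_rows", "kwargs": {"moves": [{"x":0.015,"y":-0.03,"z":0,"yaw":0,"fingers":1},{"x":0.015,"y":-0.03,"z":0,"yaw":0,"fingers":1},{"x":0.015,"y":-0.03,"z":0,"yaw":0,"fingers":1},{"x":0.015,"y":-0.03,"z":0,"yaw":0,"fingers":1},{"x":0.015,"y":-0.03,"z":0,"yaw":0,"fingers":1},{"x":0.015,"y":-0.03,"z":0.01,"yaw":0,"fingers":1},{"x":0.015,"y":-0.03,"z":0.03,"yaw":0,"fingers":1},{"x":0,"y":0,"z":0,"yaw":0,"fingers":1},{"x":0,"y":0,"z":0,"yaw":0,"fingers":1}]}}

```text
t: 9.0
ee_pos: [0.4075, 0.1794, 0.0968]
tcp_rot: [-179.9, 0.1, 51.2]
wrist_force: [1.0, 0.2, 0.4]
grip_width: 0.0851
gripper_force: 0.0
```

Run:
```python
from h import *
plan(.4062,.1852,.03,51)
o=[]
for n,p in(("top",[.406,.185,.06]),("side",[.406,.185,.06]),("side",[.575,-.186,.02])):
    d=cams.get_image(n);u,v=proj(d,p)[0].round().astype(int)
    o.append(cv2.resize(d["pixels"][v-45:v+45,u-30:u+30],(266,400),interpolation=cv2.INTER_CUBIC))
cv2.imwrite("pics/s3.png",np.hstack(o))
```

```text
t9.0 yawrows(rad) 0.003 -> psi 51.0 tool x 0.0037 y -0.0046 z 0.0668 j6 54 w 0.0851
```

View pics/s3.png

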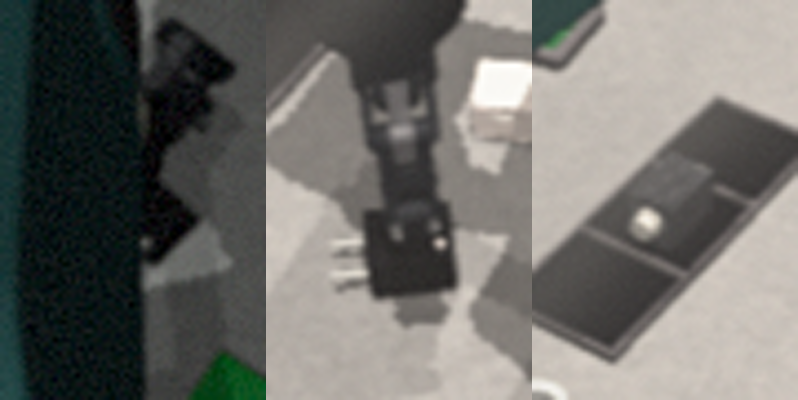

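The attenuator sits in the middle bay, its connector at (645,222) clear of the divider. The gripper is over the adapter at (410,250).

Call:
{"fn": "send_rows", "kwargs": {"moves": [{"x":0.003,"y":-0.004,"z":0.01,"yaw":0,"fingers":1},{"x":0,"y":0,"z":0.02,"yaw":0,"fingers":1},{"x":0,"y":0,"z":0.02,"yaw":0,"fingers":1},{"x":0,"y":0,"z":0.018,"yaw":0,"fingers":1},{"x":0,"y":0,"z":0,"yaw":0,"fingers":1},{"x":0,"y":0,"z":0,"yaw":0,"fingers":-0.5},{"x":0,"y":0,"z":0,"yaw":0,"fingers":-0.5},{"x":0,"y":0,"z":0,"yaw":0,"fingers":-0.5},{"x":0,"y":0,"z":0,"yaw":0,"fingers":-0.5},{"x":0,"y":0,"z":0,"yaw":0,"fingers":-0.5},{"x":0,"y":0,"z":0,"yaw":0,"fingers":-0.5},{"x":0,"y":0,"z":0,"yaw":0,"fingers":-0.5}]}}

```text
t: 10.15
ee_pos: [0.4089, 0.1834, 0.0307]
tcp_rot: [179.9, -0.1, 51.0]
wrist_force: [-0.2, -0.9, 7.6]
grip_width: 0.0353
gripper_force: 40.0
```

Run:
```python
from h import *
# bay+ (.5657,-.1011); block centre 9 mm behind along +x of part (psi 96)
a=np.radians(96);plan(.5657-.009*np.cos(a),-.1011-.009*np.sin(a),.11,96)
```

```text
t10.2 yawrows(rad) -0.786 -> psi 96.0 tool x -0.3084 y 0.1262 z -0.0793 j6 54 w 0.0353
```

Call:
{"fn": "send_rows", "kwargs": {"moves": [{"x":0,"y":0,"z":-0.015,"yaw":0,"fingers":-0.5},{"x":0,"y":0,"z":-0.025,"yaw":0,"fingers":-0.5},{"x":0,"y":0,"z":-0.025,"yaw":-0.112,"fingers":-0.5},{"x":0,"y":0,"z":-0.015,"yaw":-0.112,"fingers":-0.5},{"x":0,"y":0,"z":0,"yaw":-0.112,"fingers":-0.5},{"x":0,"y":0,"z":0,"yaw":-0.112,"fingers":-0.5},{"x":0,"y":0,"z":0,"yaw":-0.112,"fingers":-0.5},{"x":0,"y":0,"z":0,"yaw":-0.112,"fingers":-0.5},{"x":0,"y":0,"z":0,"yaw":-0.114,"fingers":-0.5}]}}

```text
t: 10.9
ee_pos: [0.4082, 0.1834, 0.1102]
tcp_rot: [179.9, -0.0, 96.3]
wrist_force: [-0.5, -0.8, -0.9]
grip_width: 0.0348
gripper_force: 40.9
```

Call:
{"fn": "send_rows", "kwargs": {"moves": [{"x":-0.014,"y":0.006,"z":0,"yaw":0,"fingers":-0.5},{"x":-0.03,"y":0.012,"z":0,"yaw":0,"fingers":-0.5},{"x":-0.03,"y":0.012,"z":0,"yaw":0,"fingers":-0.5},{"x":-0.03,"y":0.012,"z":0,"yaw":0,"fingers":-0.5},{"x":-0.03,"y":0.012,"z":0,"yaw":0,"fingers":-0.5},{"x":-0.03,"y":0.012,"z":0,"yaw":0,"fingers":-0.5},{"x":-0.03,"y":0.012,"z":0,"yaw":0,"fingers":-0.5},{"x":-0.03,"y":0.012,"z":0,"yaw":0,"fingers":-0.5},{"x":-0.03,"y":0.012,"z":0,"yaw":0,"fingers":-0.5},{"x":-0.03,"y":0.012,"z":0,"yaw":0,"fingers":-0.5},{"x":-0.024,"y":0.012,"z":0,"yaw":0,"fingers":-0.5},{"x":0,"y":0,"z":0,"yaw":0,"fingers":-0.5}]}}

```text
t: 11.9
ee_pos: [0.5701, -0.1148, 0.1107]
tcp_rot: [179.7, 0.2, 95.9]
wrist_force: [1.1, 0.2, -1.1]
grip_width: 0.0353
gripper_force: 40.8
```

Run:
```python
from h import *
a=np.radians(96);plan(.5657-.009*np.cos(a),-.1011-.009*np.sin(a),.0337,96)
d=cams.get_image("side");u,v=proj(d,[.5657,-.1011,.08])[0].round().astype(int)
cv2.imwrite("pics/s4.png",cv2.resize(d["pixels"][max(v-45,0):v+75,u-80:u+80],(800,600),interpolation=cv2.INTER_CUBIC))
```

```text
t11.9 yawrows(rad) -0.002 -> psi 96.0 tool x 0.0051 y -0.0029 z 0.0770 j6 -24 w 0.0353
```

View pics/s4.png

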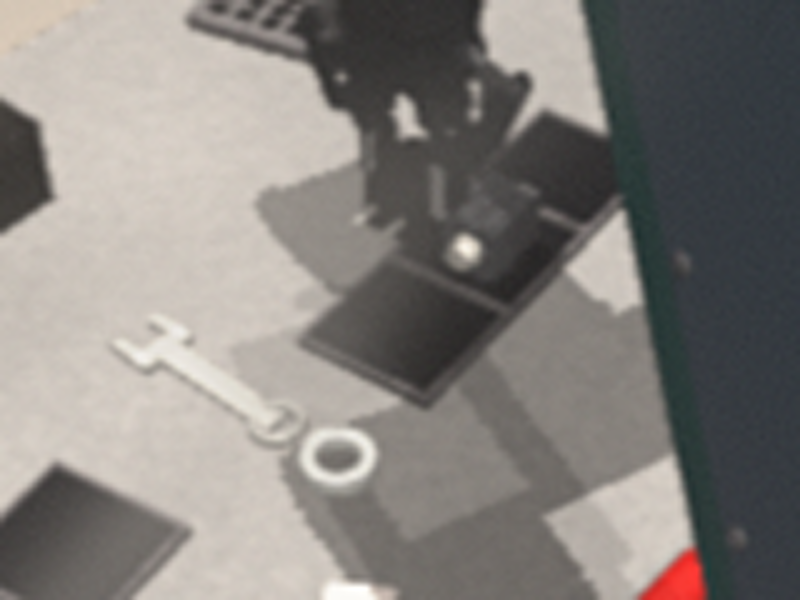

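The adapter is held level, pins at (370,215). Lowering it.

Call:
{"fn": "send_rows", "kwargs": {"moves": [{"x":0.004,"y":-0.001,"z":0.015,"yaw":0,"fingers":-0.5},{"x":0,"y":0,"z":0.02,"yaw":0,"fingers":-0.5},{"x":0,"y":0,"z":0.02,"yaw":0,"fingers":-0.5},{"x":0,"y":0,"z":0.013,"yaw":0,"fingers":-0.5},{"x":0,"y":0,"z":0.002,"yaw":0,"fingers":-0.5},{"x":0,"y":0,"z":0.002,"yaw":0,"fingers":-0.5},{"x":0,"y":0,"z":0.001,"yaw":0,"fingers":-0.5},{"x":0,"y":0,"z":0,"yaw":0,"fingers":-0.5},{"x":0,"y":0,"z":0,"yaw":0,"fingers":-0.5}]}}

```text
t: 12.7
ee_pos: [0.565, -0.1059, 0.0375]
tcp_rot: [179.9, 0.0, 96.0]
wrist_force: [0.1, -0.4, -1.9]
grip_width: 0.0354
gripper_force: 40.9
```

Call:
{"fn": "send_rows", "kwargs": {"moves": [{"x":-0.004,"y":0.001,"z":0,"yaw":0,"fingers":-0.5},{"x":0,"y":0,"z":0.001,"yaw":0,"fingers":-0.5},{"x":0,"y":0,"z":0.001,"yaw":0,"fingers":-0.5},{"x":0,"y":0,"z":0.001,"yaw":0,"fingers":-0.5},{"x":0,"y":0,"z":0.001,"yaw":0,"fingers":-0.5},{"x":0,"y":0,"z":0,"yaw":0,"fingers":-0.5},{"x":0,"y":0,"z":0,"yaw":0,"fingers":-0.5}]}}

```text
t: 13.28
ee_pos: [0.566, -0.11, 0.0338]
tcp_rot: [180.0, 0.0, 96.0]
wrist_force: [-2.6, 0.3, 11.2]
grip_width: 0.0355
gripper_force: 42.5
```

Contact at the expected height. Releasing.

Call:
{"fn": "send_rows", "kwargs": {"moves": [{"x":0,"y":0,"z":0,"yaw":0,"fingers":0},{"x":0,"y":0,"z":0,"yaw":0,"fingers":0.4},{"x":0,"y":0,"z":0,"yaw":0,"fingers":0.4},{"x":0,"y":0,"z":0,"yaw":0,"fingers":0.4},{"x":0,"y":0,"z":-0.01,"yaw":0,"fingers":0.4},{"x":0,"y":0,"z":-0.03,"yaw":0,"fingers":1},{"x":0,"y":0,"z":-0.03,"yaw":0,"fingers":1},{"x":0,"y":0,"z":-0.03,"yaw":0,"fingers":1},{"x":0,"y":0,"z":0,"yaw":0,"fingers":1},{"x":0,"y":0,"z":0,"yaw":0,"fingers":1},{"x":0,"y":0,"z":0,"yaw":0,"fingers":1}]}}

```text
t: 14.2
ee_pos: [0.5655, -0.1097, 0.1327]
tcp_rot: [180.0, -0.0, 96.0]
wrist_force: [-1.0, 0.8, -0.9]
grip_width: 0.0854
gripper_force: 0.0
```

Run:
```python
from h import *
plan(.4310,-.208,.10,77)
o=[]
for n,p in(("top",[.43,-.208,.02]),("side",[.43,-.208,.02]),("side",[.566,-.11,.02])):
    d=cams.get_image(n);u,v=proj(d,p)[0].round().astype(int)
    o.append(cv2.resize(d["pixels"][v-45:v+45,u-30:u+30],(266,400),interpolation=cv2.INTER_CUBIC))
cv2.imwrite("pics/s5.png",np.hstack(o))
```

```text
t14.2 yawrows(rad) 0.332 -> psi 77.0 tool x -0.1261 y -0.1089 z 0.0327 j6 -24 w 0.0854
```

View pics/s5.png

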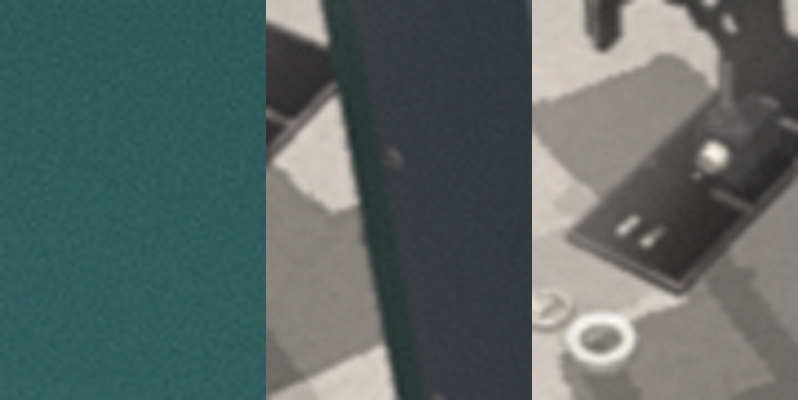

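The adapter is in the near bay, pins at (640,232) inside the wall. Next, the tee.

Call:
{"fn": "send_rows", "kwargs": {"moves": [{"x":0,"y":0,"z":0,"yaw":0.111,"fingers":1},{"x":0,"y":0,"z":0,"yaw":0.111,"fingers":1},{"x":0,"y":0,"z":0,"yaw":0.11,"fingers":1},{"x":-0.021,"y":-0.018,"z":0,"yaw":0,"fingers":1},{"x":-0.021,"y":-0.018,"z":0,"yaw":0,"fingers":1},{"x":-0.021,"y":-0.018,"z":0,"yaw":0,"fingers":1},{"x":-0.021,"y":-0.018,"z":0,"yaw":0,"fingers":1},{"x":-0.021,"y":-0.018,"z":0,"yaw":0,"fingers":1},{"x":-0.021,"y":-0.018,"z":0,"yaw":0,"fingers":1},{"x":0,"y":0,"z":0.02,"yaw":0,"fingers":1},{"x":0,"y":0,"z":0.013,"yaw":0,"fingers":1},{"x":0,"y":0,"z":0,"yaw":0,"fingers":1}]}}

```text
t: 15.35
ee_pos: [0.4297, -0.2073, 0.0969]
tcp_rot: [-179.7, -0.1, 76.9]
wrist_force: [-0.0, 0.0, -0.4]
grip_width: 0.0856
gripper_force: 0.0
```

Call:
{"fn": "send_rows", "kwargs": {"moves": [{"x":0,"y":0,"z":0,"yaw":0,"fingers":1},{"x":0,"y":0,"z":0,"yaw":0,"fingers":1}]}}

```text
t: 15.52
ee_pos: [0.4324, -0.2081, 0.0995]
tcp_rot: [-180.0, -0.0, 77.0]
wrist_force: [-0.2, -0.4, 0.1]
grip_width: 0.0856
gripper_force: 0.0
```

Run:
```python
from h import *
plan(.4310,-.208,.025,77)
o=[]
for n,p in(("top",[.43,-.208,.04]),("side",[.43,-.208,.04])):
    d=cams.get_image(n);u,v=proj(d,p)[0].round().astype(int);print(u,v)
    o.append(cv2.resize(d["pixels"][v-30:v+30,u-30:u+30],(400,400),interpolation=cv2.INTER_CUBIC))
cv2.imwrite("pics/s6.png",np.hstack(o))
```

```text
t15.5 yawrows(rad) 0.000 -> psi 77.0 tool x -0.0002 y -0.0013 z 0.0745 j6 -21 w 0.0856
342 208
303 154
```

View pics/s6.png

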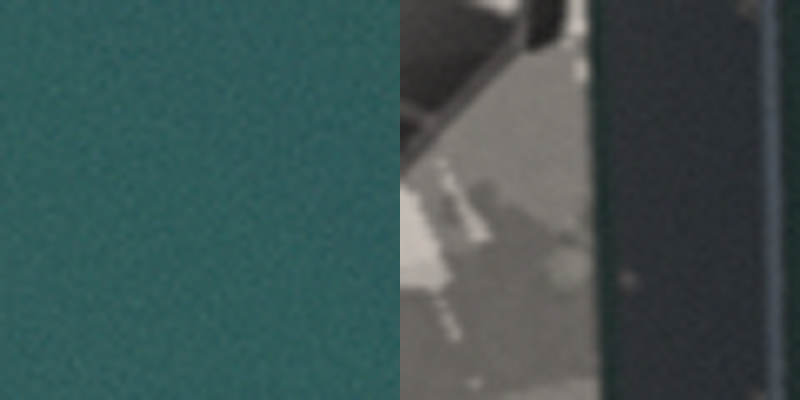

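The arm hides the tee here, apart from its near arm at (570,265). The earlier estimate is good enough for the 26 mm cube, so I'll descend and check the width.

Call:
{"fn": "send_rows", "kwargs": {"moves": [{"x":0,"y":-0.001,"z":0.012,"yaw":0,"fingers":1},{"x":0,"y":0,"z":0.02,"yaw":0,"fingers":1},{"x":0,"y":0,"z":0.02,"yaw":0,"fingers":1},{"x":0,"y":0,"z":0.02,"yaw":0,"fingers":1},{"x":0,"y":0,"z":0,"yaw":0,"fingers":1},{"x":0,"y":0,"z":0,"yaw":0,"fingers":-0.6},{"x":0,"y":0,"z":0,"yaw":0,"fingers":-0.6},{"x":0,"y":0,"z":0,"yaw":0,"fingers":-0.6},{"x":0,"y":0,"z":0,"yaw":0,"fingers":-0.6},{"x":0,"y":0,"z":0,"yaw":0,"fingers":-0.6},{"x":0,"y":0,"z":0,"yaw":0,"fingers":-0.6},{"x":0,"y":0,"z":0,"yaw":0,"fingers":-0.6}]}}

```text
t: 16.62
ee_pos: [0.4318, -0.2084, 0.0286]
tcp_rot: [179.9, 0.0, 77.0]
wrist_force: [-0.5, 1.0, 7.6]
grip_width: 0.0252
gripper_force: 39.4
```

Run:
```python
from h import *
plan(.5835,-.2701,.11,96)
```

```text
t16.6 yawrows(rad) -0.332 -> psi 96.0 tool x -0.0772 y 0.1444 z -0.0814 j6 -21 w 0.0252
```

Call:
{"fn": "send_rows", "kwargs": {"moves": [{"x":0,"y":0,"z":-0.015,"yaw":0,"fingers":-0.6},{"x":0,"y":0,"z":-0.025,"yaw":0,"fingers":-0.6},{"x":0,"y":0,"z":-0.025,"yaw":-0.111,"fingers":-0.6},{"x":0,"y":0,"z":-0.015,"yaw":-0.111,"fingers":-0.6},{"x":0,"y":0,"z":0,"yaw":-0.11,"fingers":-0.6},{"x":-0.007,"y":0.014,"z":0,"yaw":0,"fingers":-0.6},{"x":-0.015,"y":0.025,"z":0,"yaw":0,"fingers":-0.6},{"x":-0.015,"y":0.03,"z":0,"yaw":0,"fingers":-0.6},{"x":-0.015,"y":0.03,"z":0,"yaw":0,"fingers":-0.6},{"x":-0.015,"y":0.03,"z":0,"yaw":0,"fingers":-0.6},{"x":-0.01,"y":0.015,"z":0,"yaw":0,"fingers":-0.6},{"x":0,"y":0,"z":0,"yaw":0,"fingers":-0.6}]}}

```text
t: 17.62
ee_pos: [0.5872, -0.272, 0.1083]
tcp_rot: [179.7, 0.2, 96.0]
wrist_force: [-0.3, -0.3, -1.2]
grip_width: 0.0252
gripper_force: 40.1
```

Call:
{"fn": "send_rows", "kwargs": {"moves": [{"x":0,"y":0,"z":0,"yaw":0,"fingers":-0.6},{"x":0,"y":0,"z":0,"yaw":0,"fingers":-0.6}]}}

```text
t: 17.78
ee_pos: [0.5812, -0.2688, 0.1072]
tcp_rot: [-179.9, -0.1, 96.0]
wrist_force: [0.4, 0.3, -1.1]
grip_width: 0.0247
gripper_force: 40.1
```

Run:
```python
from h import *
plan(.5835,-.2701,.0316,96)
o=[]
for n,p in(("top",[.5835,-.27,.08]),("side",[.5835,-.27,.08])):
    d=cams.get_image(n);u,v=proj(d,p)[0].round().astype(int);v=max(v,40)
    o.append(cv2.resize(d["pixels"][v-40:v+40,u-40:u+40],(400,400),interpolation=cv2.INTER_CUBIC))
cv2.imwrite("pics/s7.png",np.hstack(o))
```

```text
t17.8 yawrows(rad) 0.000 -> psi 96.0 tool x -0.0016 y 0.0022 z 0.0756 j6 -37 w 0.0247
```

View pics/s7.png

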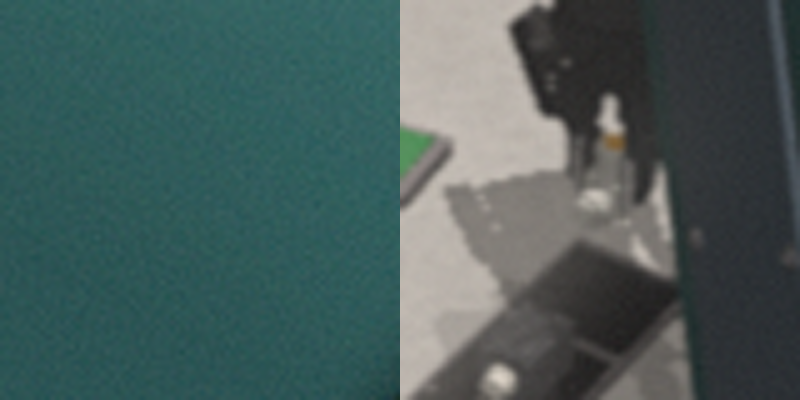

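The tee is held upright, stem contact at (614,142) and arm at (593,200).

Call:
{"fn": "send_rows", "kwargs": {"moves": [{"x":-0.001,"y":0.001,"z":0.015,"yaw":0,"fingers":-0.6},{"x":0,"y":0,"z":0.02,"yaw":0,"fingers":-0.6},{"x":0,"y":0,"z":0.02,"yaw":0,"fingers":-0.6},{"x":0,"y":0,"z":0.011,"yaw":0,"fingers":-0.6},{"x":0,"y":0,"z":0.002,"yaw":0,"fingers":-0.6},{"x":0,"y":0,"z":0.002,"yaw":0,"fingers":-0.6},{"x":0,"y":0,"z":0.001,"yaw":0,"fingers":-0.6},{"x":0,"y":0,"z":0,"yaw":0,"fingers":-0.6},{"x":0,"y":0,"z":0,"yaw":0,"fingers":-0.6},{"x":0,"y":0,"z":0,"yaw":0,"fingers":-0.6}]}}

```text
t: 18.72
ee_pos: [0.5842, -0.2707, 0.0374]
tcp_rot: [179.9, 0.0, 96.0]
wrist_force: [0.4, -0.9, -2.5]
grip_width: 0.0252
gripper_force: 40.1
```

Call:
{"fn": "send_rows", "kwargs": {"moves": [{"x":0,"y":0,"z":0.002,"yaw":0,"fingers":-0.6},{"x":0,"y":0,"z":0.001,"yaw":0,"fingers":-0.6},{"x":0,"y":0,"z":0.001,"yaw":0,"fingers":-0.6},{"x":0,"y":0,"z":0.001,"yaw":0,"fingers":-0.6},{"x":0,"y":0,"z":0.001,"yaw":0,"fingers":-0.6},{"x":0,"y":0,"z":0,"yaw":0,"fingers":-0.6},{"x":0,"y":0,"z":0,"yaw":0,"fingers":-0.6}]}}

```text
t: 19.3
ee_pos: [0.5836, -0.2703, 0.0316]
tcp_rot: [180.0, 0.0, 96.0]
wrist_force: [-2.8, 1.6, 9.5]
grip_width: 0.0249
gripper_force: 41.4
```

Contact at exactly the expected height. Release and go to the dummy load.

Call:
{"fn": "send_rows", "kwargs": {"moves": [{"x":0,"y":0,"z":0,"yaw":0,"fingers":0},{"x":0,"y":0,"z":0,"yaw":0,"fingers":0.3},{"x":0,"y":0,"z":0,"yaw":0,"fingers":0.3},{"x":0,"y":0,"z":0,"yaw":0,"fingers":0.3},{"x":0,"y":0,"z":-0.01,"yaw":0,"fingers":0.3},{"x":0,"y":0,"z":-0.03,"yaw":0,"fingers":1},{"x":0,"y":0,"z":-0.03,"yaw":0,"fingers":1},{"x":0,"y":0,"z":-0.03,"yaw":0,"fingers":1},{"x":0,"y":0,"z":0,"yaw":0,"fingers":1},{"x":0,"y":0,"z":0,"yaw":0,"fingers":1},{"x":0,"y":0,"z":0,"yaw":0,"fingers":1}]}}

```text
t: 20.22
ee_pos: [0.5834, -0.2703, 0.1307]
tcp_rot: [180.0, -0.0, 96.0]
wrist_force: [0.2, 0.5, -0.9]
grip_width: 0.0855
gripper_force: 0.0
```

Run:
```python
from h import *
plan(.3733,.3375,.10,98)
```

```text
t20.2 yawrows(rad) -0.035 -> psi 98.0 tool x 0.6311 y -0.1235 z 0.0307 j6 -37 w 0.0855
```

Call:
{"fn": "send_rows", "kwargs": {"moves": [{"x":0,"y":0,"z":0,"yaw":-0.035,"fingers":1},{"x":0.032,"y":-0.006,"z":0,"yaw":0,"fingers":1},{"x":0.032,"y":-0.006,"z":0,"yaw":0,"fingers":1},{"x":0.032,"y":-0.006,"z":0,"yaw":0,"fingers":1},{"x":0.032,"y":-0.006,"z":0,"yaw":0,"fingers":1},{"x":0.032,"y":-0.006,"z":0,"yaw":0,"fingers":1},{"x":0.032,"y":-0.006,"z":0,"yaw":0,"fingers":1},{"x":0.032,"y":-0.006,"z":0,"yaw":0,"fingers":1},{"x":0.032,"y":-0.006,"z":0,"yaw":0,"fingers":1},{"x":0.032,"y":-0.006,"z":0,"yaw":0,"fingers":1},{"x":0.032,"y":-0.006,"z":0,"yaw":0,"fingers":1},{"x":0.032,"y":-0.006,"z":0,"yaw":0,"fingers":1}]}}

```text
t: 21.22
ee_pos: [0.4671, 0.0702, 0.1293]
tcp_rot: [-179.8, -0.0, 98.0]
wrist_force: [0.7, -0.1, -0.9]
grip_width: 0.0858
gripper_force: 0.0
```

Call:
{"fn": "send_rows", "kwargs": {"moves": [{"x":0.032,"y":-0.006,"z":0,"yaw":0,"fingers":1},{"x":0.032,"y":-0.006,"z":0,"yaw":0,"fingers":1},{"x":0.032,"y":-0.006,"z":0,"yaw":0,"fingers":1},{"x":0.032,"y":-0.006,"z":0,"yaw":0,"fingers":1},{"x":0.032,"y":-0.006,"z":0,"yaw":0,"fingers":1},{"x":0.032,"y":-0.006,"z":0,"yaw":0,"fingers":1},{"x":0.032,"y":-0.006,"z":0,"yaw":0,"fingers":1},{"x":0.032,"y":-0.006,"z":0,"yaw":0,"fingers":1},{"x":0.023,"y":-0.009,"z":0,"yaw":0,"fingers":1},{"x":0,"y":0,"z":0.02,"yaw":0,"fingers":1},{"x":0,"y":0,"z":0.01,"yaw":0,"fingers":1},{"x":0,"y":0,"z":0,"yaw":0,"fingers":1}]}}

```text
t: 22.22
ee_pos: [0.3712, 0.3356, 0.0976]
tcp_rot: [-179.6, 0.2, 98.1]
wrist_force: [0.0, -1.4, 0.5]
grip_width: 0.0854
gripper_force: 0.0
```

Call:
{"fn": "send_rows", "kwargs": {"moves": [{"x":0,"y":0,"z":0,"yaw":0,"fingers":1},{"x":0,"y":0,"z":0,"yaw":0,"fingers":1},{"x":0,"y":0,"z":0,"yaw":0,"fingers":1}]}}

```text
t: 22.47
ee_pos: [0.3744, 0.3367, 0.1009]
tcp_rot: [180.0, -0.0, 97.9]
wrist_force: [-0.7, 0.3, 0.4]
grip_width: 0.0853
gripper_force: 0.0
```

Run:
```python
from h import *
plan(.3733,.3375,.028,98)
o=[]
for n,p in(("top",[.3733,.3375,.05]),("side",[.3733,.3375,.05]),("side",[.5835,-.27,.02]),("top",[.5746,-.186,.02])):
    d=cams.get_image(n);u,v=proj(d,p)[0].round().astype(int)
    o.append(cv2.resize(d["pixels"][max(v-30,0):v+30,max(u-40,0):u+40],(400,300),interpolation=cv2.INTER_CUBIC))
cv2.imwrite("pics/s8.png",np.vstack([np.hstack(o[:2]),np.hstack(o[2:])]))
```

```text
t22.5 yawrows(rad) -0.001 -> psi 98.0 tool x 0.0009 y -0.0010 z 0.0729 j6 26 w 0.0853
```

View pics/s8.png

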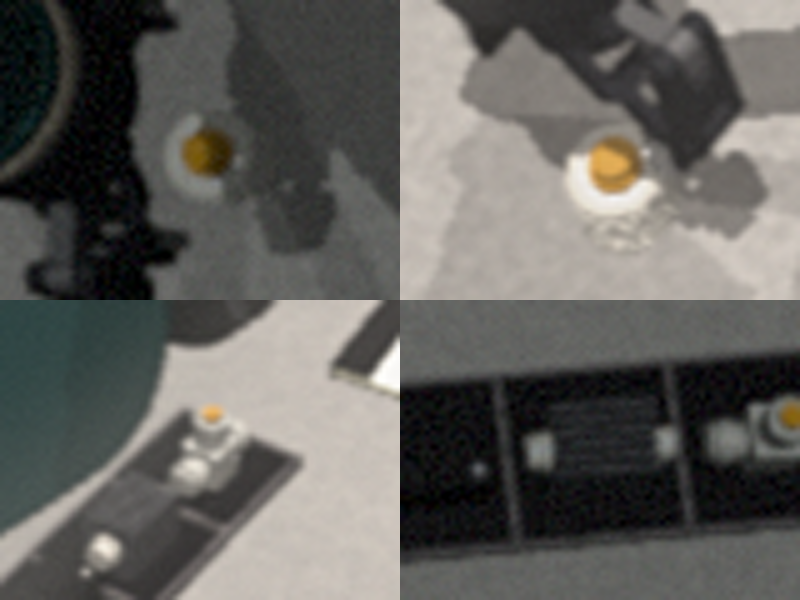

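All three placements look right: tee at (790,415), attenuator at (603,435) clear of both dividers, adapter boss at (480,468). The load's brass top at (207,155) and (613,165) is within 3 mm of my estimate, so I'll descend.

Call:
{"fn": "send_rows", "kwargs": {"moves": [{"x":-0.001,"y":-0.002,"z":0.013,"yaw":0,"fingers":1},{"x":0,"y":0,"z":0.02,"yaw":0,"fingers":1},{"x":0,"y":0,"z":0.02,"yaw":0,"fingers":1},{"x":0,"y":0,"z":0.02,"yaw":0,"fingers":1},{"x":0,"y":0,"z":0,"yaw":0,"fingers":1},{"x":0,"y":0,"z":0,"yaw":0,"fingers":-0.4},{"x":0,"y":0,"z":0,"yaw":0,"fingers":-0.4},{"x":0,"y":0,"z":0,"yaw":0,"fingers":-0.4},{"x":0,"y":0,"z":0,"yaw":0,"fingers":-0.4},{"x":0,"y":0,"z":0,"yaw":0,"fingers":-0.4},{"x":0,"y":0,"z":0,"yaw":0,"fingers":-0.4},{"x":0,"y":0,"z":0,"yaw":0,"fingers":-0.4}]}}

```text
t: 23.67
ee_pos: [0.3727, 0.3365, 0.029]
tcp_rot: [179.9, -0.1, 98.0]
wrist_force: [-0.7, 0.5, 5.2]
grip_width: 0.0387
gripper_force: 39.7
```

Run:
```python
from h import *
plan(.5743,.2181,.11,98)
```

```text
t23.7 yawrows(rad) 0.000 -> psi 98.0 tool x -0.1453 y 0.1832 z -0.0810 j6 26 w 0.0387
```

Call:
{"fn": "send_rows", "kwargs": {"moves": [{"x":0,"y":0,"z":-0.015,"yaw":0,"fingers":-0.4},{"x":0,"y":0,"z":-0.025,"yaw":0,"fingers":-0.4},{"x":0,"y":0,"z":-0.025,"yaw":0,"fingers":-0.4},{"x":0,"y":0,"z":-0.015,"yaw":0,"fingers":-0.4},{"x":-0.015,"y":0.018,"z":0,"yaw":0,"fingers":-0.4},{"x":-0.024,"y":0.03,"z":0,"yaw":0,"fingers":-0.4},{"x":-0.024,"y":0.03,"z":0,"yaw":0,"fingers":-0.4},{"x":-0.024,"y":0.03,"z":0,"yaw":0,"fingers":-0.4},{"x":-0.024,"y":0.03,"z":0,"yaw":0,"fingers":-0.4},{"x":-0.02,"y":0.025,"z":0,"yaw":0,"fingers":-0.4},{"x":-0.014,"y":0.02,"z":0,"yaw":0,"fingers":-0.4},{"x":0,"y":0,"z":0,"yaw":0,"fingers":-0.4}]}}

```text
t: 24.67
ee_pos: [0.5793, 0.2156, 0.1089]
tcp_rot: [179.6, 0.0, 97.8]
wrist_force: [0.4, 0.4, -1.5]
grip_width: 0.0387
gripper_force: 40.8
```

Call:
{"fn": "send_rows", "kwargs": {"moves": [{"x":0,"y":0,"z":0,"yaw":0,"fingers":-0.4},{"x":0,"y":0,"z":0,"yaw":0,"fingers":-0.4},{"x":0,"y":0,"z":0,"yaw":0,"fingers":-0.4}]}}

```text
t: 24.92
ee_pos: [0.5718, 0.2184, 0.1076]
tcp_rot: [-179.9, -0.0, 98.1]
wrist_force: [-0.1, -0.4, -1.9]
grip_width: 0.0386
gripper_force: 40.8
```

Run:
```python
from h import *
plan(.5743,.2181,.032,98)
o=[]
for n,p in(("top",[.5743,.218,.06]),("side",[.5743,.218,.08])):
    d=cams.get_image(n);u,v=proj(d,p)[0].round().astype(int)
    o.append(cv2.resize(d["pixels"][max(v-40,0):v+40,max(u-40,0):u+40],(400,400),interpolation=cv2.INTER_CUBIC))
cv2.imwrite("pics/s9.png",np.hstack(o))
```

```text
t24.9 yawrows(rad) 0.001 -> psi 98.0 tool x -0.0006 y 0.0025 z 0.0756 j6 6 w 0.0386
```

View pics/s9.png

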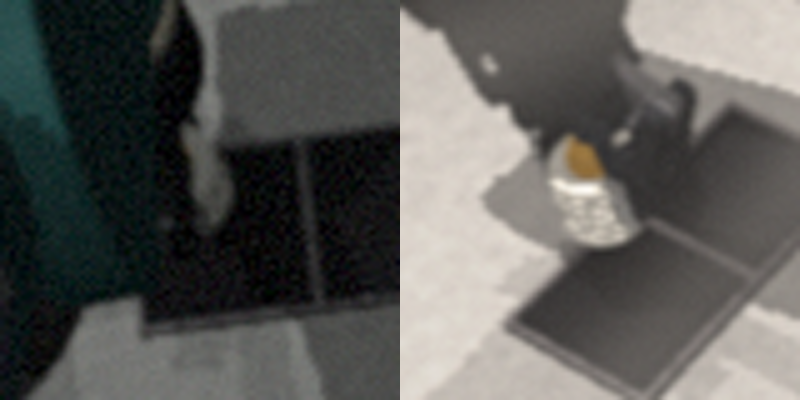

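The load is held, brass at (583,155) and fins at (600,210) in the right half. I'll check the apparent tilt against the projection.

Run:
```python
from h import *
d=cams.get_image("side");u,v=proj(d,[.5743,.218,.08])[0].round().astype(int)
p=readout.get_state()["ee_pos"]
for z in(-.029,0.007,.019):print(z,(proj(d,p+[0,0,z])[0]-[u-40,max(v-40,0)])*5+[400,0])
```

```text
-0.029 [602.70563488 205.95642654]
0.007 [586.5784006  155.23045913]
0.019 [580.98061886 137.62341696]
```

The lean is only perspective. Lowering.

Call:
{"fn": "send_rows", "kwargs": {"moves": [{"x":0,"y":0.001,"z":0.015,"yaw":0,"fingers":-0.4},{"x":0,"y":0,"z":0.02,"yaw":0,"fingers":-0.4},{"x":0,"y":0,"z":0.02,"yaw":0,"fingers":-0.4},{"x":0,"y":0,"z":0.011,"yaw":0,"fingers":-0.4},{"x":0,"y":0,"z":0.002,"yaw":0,"fingers":-0.4},{"x":0,"y":0,"z":0.002,"yaw":0,"fingers":-0.4},{"x":0,"y":0,"z":0.001,"yaw":0,"fingers":-0.4},{"x":0,"y":0,"z":0,"yaw":0,"fingers":-0.4},{"x":0,"y":0,"z":0,"yaw":0,"fingers":-0.4},{"x":0,"y":0,"z":0,"yaw":0,"fingers":-0.4}]}}

```text
t: 25.9
ee_pos: [0.575, 0.2183, 0.0374]
tcp_rot: [179.9, -0.0, 98.0]
wrist_force: [-0.1, -0.1, -2.1]
grip_width: 0.0385
gripper_force: 40.8
```

Call:
{"fn": "send_rows", "kwargs": {"moves": [{"x":0,"y":0,"z":0.002,"yaw":0,"fingers":-0.4},{"x":0,"y":0,"z":0.001,"yaw":0,"fingers":-0.4},{"x":0,"y":0,"z":0.001,"yaw":0,"fingers":-0.4},{"x":0,"y":0,"z":0.001,"yaw":0,"fingers":-0.4},{"x":0,"y":0,"z":0.001,"yaw":0,"fingers":-0.4},{"x":0,"y":0,"z":0,"yaw":0,"fingers":-0.4},{"x":0,"y":0,"z":0,"yaw":0,"fingers":-0.4}]}}

```text
t: 26.48
ee_pos: [0.5744, 0.218, 0.032]
tcp_rot: [180.0, -0.0, 98.0]
wrist_force: [-3.1, -0.5, 12.6]
grip_width: 0.0388
gripper_force: 42.3
```

Call:
{"fn": "send_rows", "kwargs": {"moves": [{"x":0,"y":0,"z":0,"yaw":0,"fingers":0.1},{"x":0,"y":0,"z":0,"yaw":0,"fingers":0.5},{"x":0,"y":0,"z":0,"yaw":0,"fingers":0.5},{"x":0,"y":0,"z":0,"yaw":0,"fingers":0.5},{"x":0,"y":0,"z":-0.01,"yaw":0,"fingers":0.5},{"x":0,"y":0,"z":-0.03,"yaw":0,"fingers":1},{"x":0,"y":0,"z":-0.03,"yaw":0,"fingers":1},{"x":0,"y":0,"z":-0.03,"yaw":0,"fingers":1},{"x":0,"y":0,"z":0,"yaw":0,"fingers":1},{"x":0,"y":0,"z":0,"yaw":0,"fingers":1},{"x":0,"y":0,"z":0,"yaw":0,"fingers":1}]}}

```text
t: 27.4
ee_pos: [0.5741, 0.218, 0.1307]
tcp_rot: [180.0, -0.0, 98.0]
wrist_force: [-0.3, 0.2, -0.1]
grip_width: 0.0854
gripper_force: 0.0
```

Run:
```python
from h import *
plan(.4336,.0822,.10,128)
```

```text
t27.4 yawrows(rad) -0.523 -> psi 128.0 tool x -0.0205 y -0.1943 z 0.0307 j6 6 w 0.0854
```

Call:
{"fn": "send_rows", "kwargs": {"moves": [{"x":0,"y":0,"z":0,"yaw":-0.105,"fingers":1},{"x":0,"y":0,"z":0,"yaw":-0.105,"fingers":1},{"x":0,"y":0,"z":0,"yaw":-0.105,"fingers":1},{"x":0,"y":0,"z":0,"yaw":-0.105,"fingers":1},{"x":0,"y":0,"z":0,"yaw":-0.103,"fingers":1},{"x":-0.003,"y":-0.03,"z":0,"yaw":0,"fingers":1},{"x":-0.003,"y":-0.03,"z":0,"yaw":0,"fingers":1},{"x":-0.003,"y":-0.03,"z":0,"yaw":0,"fingers":1},{"x":-0.003,"y":-0.03,"z":0,"yaw":0,"fingers":1},{"x":-0.003,"y":-0.03,"z":0,"yaw":0,"fingers":1},{"x":-0.003,"y":-0.03,"z":0,"yaw":0,"fingers":1},{"x":-0.003,"y":-0.014,"z":0,"yaw":0,"fingers":1}]}}

```text
t: 28.4
ee_pos: [0.4291, 0.0807, 0.1289]
tcp_rot: [-179.7, -0.2, 128.0]
wrist_force: [-1.0, -0.4, 0.1]
grip_width: 0.0853
gripper_force: 0.0
```

Call:
{"fn": "send_rows", "kwargs": {"moves": [{"x":0,"y":0,"z":0.02,"yaw":0,"fingers":1},{"x":0,"y":0,"z":0.01,"yaw":0,"fingers":1},{"x":0,"y":0,"z":0,"yaw":0,"fingers":1},{"x":0,"y":0,"z":0,"yaw":0,"fingers":1},{"x":0,"y":0,"z":0,"yaw":0,"fingers":1}]}}

```text
t: 28.82
ee_pos: [0.4347, 0.0823, 0.1005]
tcp_rot: [-180.0, -0.0, 128.0]
wrist_force: [0.9, 0.5, 0.6]
grip_width: 0.0853
gripper_force: 0.0
```

Run:
```python
from h import *
plan(.4336,.0822,.028,128)
o=[]
for n,p in(("top",[.4336,.0822,.05]),("side",[.4336,.0822,.05]),("side",[.5743,.218,.02]),("top",[.5743,.218,.02])):
    d=cams.get_image(n);u,v=proj(d,p)[0].round().astype(int)
    o.append(cv2.resize(d["pixels"][max(v-30,0):v+30,max(u-40,0):u+40],(400,300),interpolation=cv2.INTER_CUBIC))
cv2.imwrite("pics/s10.png",np.vstack([np.hstack(o[:2]),np.hstack(o[2:])]))
```

```text
t28.8 yawrows(rad) -0.000 -> psi 128.0 tool x 0.0006 y -0.0009 z 0.0725 j6 -36 w 0.0853
```

View pics/s10.png

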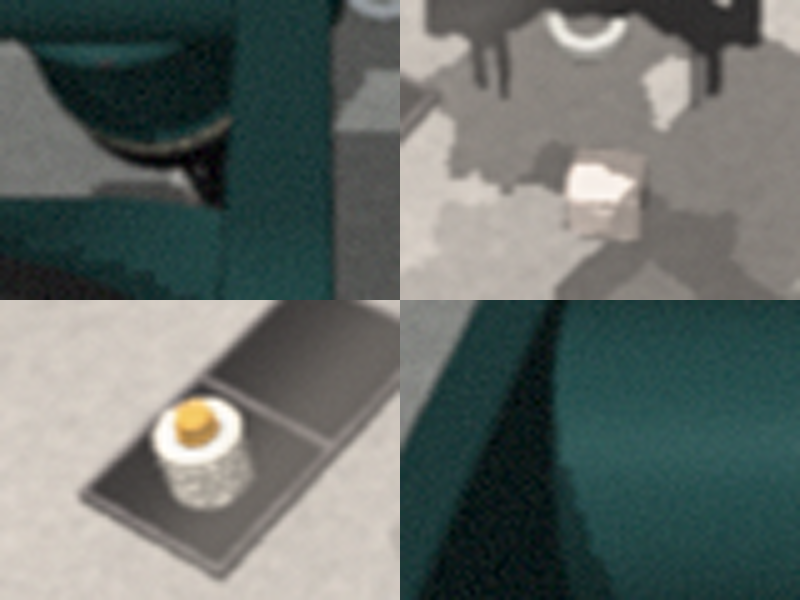

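The load stands in the near bay at (203,450). The ferrite at (605,190) lies centred below the fingers at (490,90) and (705,90), its clip facing the camera, so I'll grip across its x ends.

Call:
{"fn": "send_rows", "kwargs": {"moves": [{"x":0,"y":0,"z":0.012,"yaw":0,"fingers":1},{"x":0,"y":0,"z":0.02,"yaw":0,"fingers":1},{"x":0,"y":0,"z":0.02,"yaw":0,"fingers":1},{"x":0,"y":0,"z":0.02,"yaw":0,"fingers":1},{"x":0,"y":0,"z":0,"yaw":0,"fingers":1},{"x":0,"y":0,"z":0,"yaw":0,"fingers":-0.5},{"x":0,"y":0,"z":0,"yaw":0,"fingers":-0.5},{"x":0,"y":0,"z":0,"yaw":0,"fingers":-0.5},{"x":0,"y":0,"z":0,"yaw":0,"fingers":-0.5},{"x":0,"y":0,"z":0,"yaw":0,"fingers":-0.5},{"x":0,"y":0,"z":0,"yaw":0,"fingers":-0.5},{"x":0,"y":0,"z":0,"yaw":0,"fingers":-0.5}]}}

```text
t: 30.02
ee_pos: [0.4353, 0.0822, 0.0298]
tcp_rot: [179.9, 0.1, 128.0]
wrist_force: [-1.0, 0.2, 7.5]
grip_width: 0.0359
gripper_force: 38.5
```

Run:
```python
from h import *
plan(.5865,.1339,.11,98)
```

```text
t30.0 yawrows(rad) 0.523 -> psi 98.0 tool x 0.0301 y 0.1569 z -0.0802 j6 -36 w 0.0359
```

Call:
{"fn": "send_rows", "kwargs": {"moves": [{"x":0,"y":0,"z":-0.015,"yaw":0,"fingers":-0.5},{"x":0,"y":0,"z":-0.025,"yaw":0,"fingers":-0.5},{"x":0,"y":0,"z":-0.025,"yaw":0.105,"fingers":-0.5},{"x":0,"y":0,"z":-0.015,"yaw":0.105,"fingers":-0.5},{"x":0,"y":0,"z":0,"yaw":0.105,"fingers":-0.5},{"x":0,"y":0,"z":0,"yaw":0.105,"fingers":-0.5},{"x":0,"y":0,"z":0,"yaw":0.103,"fingers":-0.5},{"x":0.003,"y":0.015,"z":0,"yaw":0,"fingers":-0.5},{"x":0.005,"y":0.025,"z":0,"yaw":0,"fingers":-0.5},{"x":0.006,"y":0.03,"z":0,"yaw":0,"fingers":-0.5},{"x":0.006,"y":0.03,"z":0,"yaw":0,"fingers":-0.5},{"x":0.005,"y":0.03,"z":0,"yaw":0,"fingers":-0.5}]}}

```text
t: 31.02
ee_pos: [0.5607, 0.1256, 0.1094]
tcp_rot: [180.0, -0.0, 98.0]
wrist_force: [1.0, -0.5, -0.1]
grip_width: 0.0361
gripper_force: 40.1
```

Call:
{"fn": "send_rows", "kwargs": {"moves": [{"x":0.005,"y":0.018,"z":0,"yaw":0,"fingers":-0.5},{"x":0,"y":0.008,"z":0,"yaw":0,"fingers":-0.5},{"x":0,"y":0,"z":0,"yaw":0,"fingers":-0.5},{"x":0,"y":0,"z":0.015,"yaw":0,"fingers":-0.5},{"x":0,"y":0,"z":0.02,"yaw":0,"fingers":-0.5},{"x":0,"y":0,"z":0.015,"yaw":0,"fingers":-0.5},{"x":0,"y":0,"z":0.01,"yaw":0,"fingers":-0.5},{"x":0,"y":0,"z":0,"yaw":0,"fingers":-0.5},{"x":0,"y":0,"z":0,"yaw":0,"fingers":-0.5},{"x":0,"y":0,"z":0,"yaw":0,"fingers":-0.5}]}}

```text
t: 31.85
ee_pos: [0.5847, 0.1335, 0.0494]
tcp_rot: [180.0, -0.0, 98.0]
wrist_force: [-0.4, -0.1, -0.5]
grip_width: 0.0355
gripper_force: 40.1
```

Run:
```python
from h import *
plan(.5865,.1339,.0328,98)
```

```text
t31.9 yawrows(rad) 0.000 -> psi 98.0 tool x 0.0002 y 0.0018 z 0.0166 j6 -2 w 0.0355
```

Call:
{"fn": "send_rows", "kwargs": {"moves": [{"x":0,"y":0.001,"z":0.006,"yaw":0,"fingers":-0.5},{"x":0,"y":0,"z":0.005,"yaw":0,"fingers":-0.5},{"x":0,"y":0,"z":0.002,"yaw":0,"fingers":-0.5},{"x":0,"y":0,"z":0.001,"yaw":0,"fingers":-0.5},{"x":0,"y":0,"z":0.001,"yaw":0,"fingers":-0.5},{"x":0,"y":0,"z":0.001,"yaw":0,"fingers":-0.5},{"x":0,"y":0,"z":0,"yaw":0,"fingers":-0.5},{"x":0,"y":0,"z":0,"yaw":0,"fingers":-0.5}]}}

```text
t: 32.52
ee_pos: [0.5856, 0.1338, 0.0329]
tcp_rot: [-180.0, -0.0, 98.0]
wrist_force: [-1.7, -0.9, 4.0]
grip_width: 0.0358
gripper_force: 40.4
```

Contact at the expected height. Release, lift and look at everything.

Call:
{"fn": "send_rows", "kwargs": {"moves": [{"x":0,"y":0,"z":0,"yaw":0,"fingers":0},{"x":0,"y":0,"z":0,"yaw":0,"fingers":0.4},{"x":0,"y":0,"z":0,"yaw":0,"fingers":0.4},{"x":0,"y":0,"z":0,"yaw":0,"fingers":0.4},{"x":0,"y":0,"z":-0.01,"yaw":0,"fingers":0.4},{"x":0,"y":0,"z":-0.03,"yaw":0,"fingers":1},{"x":0,"y":0,"z":-0.03,"yaw":0,"fingers":1},{"x":0,"y":0,"z":-0.03,"yaw":0,"fingers":1},{"x":0,"y":0,"z":-0.03,"yaw":0,"fingers":1},{"x":0,"y":0,"z":-0.03,"yaw":0,"fingers":1},{"x":0,"y":0,"z":0,"yaw":0,"fingers":1},{"x":0,"y":0,"z":0,"yaw":0,"fingers":1}]}}

```text
t: 33.52
ee_pos: [0.5872, 0.134, 0.1955]
tcp_rot: [179.7, 0.0, 98.0]
wrist_force: [-0.8, -0.1, -0.3]
grip_width: 0.0855
gripper_force: 0.0
```

Call:
{"fn": "send_rows", "kwargs": {"moves": [{"x":0.04,"y":-0.01,"z":0,"yaw":0,"fingers":1},{"x":0.04,"y":-0.01,"z":0,"yaw":0,"fingers":1},{"x":0.04,"y":-0.01,"z":0,"yaw":0,"fingers":1},{"x":0.04,"y":-0.01,"z":0,"yaw":0,"fingers":1},{"x":0.04,"y":-0.01,"z":0,"yaw":0,"fingers":1},{"x":0.04,"y":-0.01,"z":0,"yaw":0,"fingers":1},{"x":0.04,"y":-0.01,"z":0,"yaw":0,"fingers":1},{"x":0.04,"y":-0.01,"z":0,"yaw":0,"fingers":1},{"x":0,"y":0,"z":0,"yaw":0,"fingers":1},{"x":0,"y":0,"z":0,"yaw":0,"fingers":1},{"x":0,"y":0,"z":0,"yaw":0,"fingers":1},{"x":0,"y":0,"z":0,"yaw":0,"fingers":1}]}}

```text
t: 34.52
ee_pos: [0.4618, 0.4379, 0.1917]
tcp_rot: [-179.9, 0.1, 98.0]
wrist_force: [-0.2, -0.1, -0.2]
grip_width: 0.0855
gripper_force: 0.0
```

Run:
```python
from h import *
d=cams.get_image("top");im=np.clip(255*(d["pixels"]/255.)**0.6,0,255).astype('uint8')
cv2.imwrite("pics/fin.png",cv2.resize(im[110:260,130:430],(800,400),interpolation=cv2.INTER_CUBIC))
```

```text
(no output)
```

View pics/fin.png

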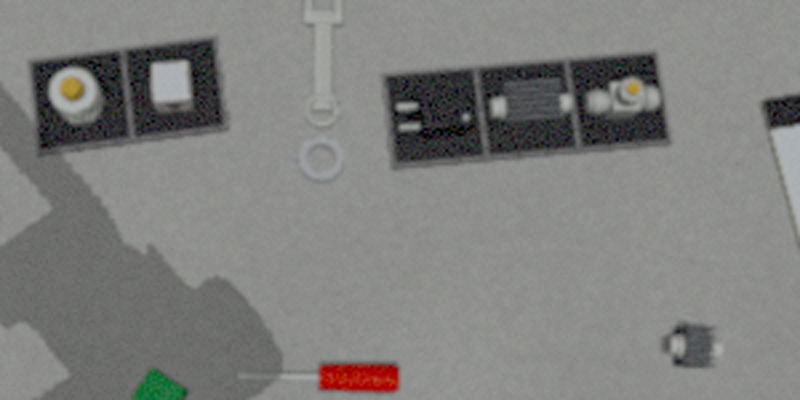

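All five parts sit inside their bays, and the short attenuator at (692,345) hasn't moved. Handing in.

```bash
python3 -c "
from station import env
print(env.job_done())"
```

```text
the job is handed in; nothing more can be done
None
```

The job is handed in at about 35 s of the 131 s allowed: the long attenuator, power adapter and T-connector are in the three-bay tray, the dummy load and ferrite are in the two-bay tray, each set down upright in its own bay, and the short attenuator was not touched.

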